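# Unlock the cassette reader, park its pin and load a cassette

## Robot

A 7-joint arm with a two-finger parallel gripper is mounted at the origin on a cart in front of the work surface, level with it; the furniture and walls round the work are solid. World frame = base frame: x ahead of the robot, y to its left, z up, the work surface at z = 0. Lengths are in m, angles in rad, forces in N, time in s.
With the tool pointing down it reaches from about 0.425 to 0.925 m from the base axis. Payload 6.8 kg.
Tool frame: the origin (TCP) lies on the front face of the gripper's body, between the roots of the fingers; the fingertips stand 73 mm ahead of it and the grasp point (between the pads) lies 54 mm ahead of it (env.nose_length is the distance from the TCP to the fingertips, in m); z points along the fingers, y is the direction in which the jaws open and shut (so a half turn about z gives the same grasp; the last joint's range is limited). The gripper opens to 85 mm and grips with 20 to 120 N. Pads are 22 mm wide; open, the fingers measure 114 mm over their backs; the gripper's body (76 mm by 85 mm) begins 54 mm behind the grasp point. The pads swing forward as they close: fully open they stand 13 mm farther back than shut.
Start: joints at [-0.108, 0.477, 0.022, 1.555, -0.011, 1.109, -0.083], TCP at [0.675, 0, 0.304] pointing down, gripper open.
Joint ranges: [-2.96, 2.96], [-0.34, 2.1], [-1.41, 1.46], [0.24, 2.44], [-1.37, 4.51], [0.17, 1.92], [-2.96, 2.96]. Speed limits (rad/s): [2.39, 2.39, 3.14, 3.14, 3.14, 3.14, 3.14].

## Interface

Orientations are given as a unit quaternion [w, x, y, z].
In Python, from cell import env, kin, camera, calibration, job gives the robot as it stands. The module is installed in compiled form; this text tells all that it offers. Calls block until the motion is done:
- env.reach(position, orientation): joint-space move of the TCP to a pose.
- env.movel(position, velocity=0.15, rot=None, stop_force=None): straight line of the TCP; rot=None keeps the orientation; velocity is the mean speed in m/s. With stop_force (N) it stops when the force on the tool has changed by that much, and returns True; else False.
- env.goto_joints(angles): joint-space move.
- env.grip(opening, f_grip=None): finger opening in m; f_grip is the grip in N (None keeps the last); returns when the fingers have stopped.
- env.dwell(seconds).
- kin.inverse_kinematics(position, orientation): joint angles nearest the present ones, or None.
- env.get_state(): the state.
- camera(name): name is "scene" or "side" or "wrist"; returns (picture, depth): 480x640x3 uint8, blue, green, red; 480x640 float32, m along the optical axis (not along the pixel's ray), 0 where there is no reading.
- calibration(name): a dict with "fx", "fy", "cx", "cy" (pixels), "rvec" (rotation vector, rad) and "tvec" (3), from world to camera coordinates, as OpenCV has them. Camera axes: x right, y down, z forward; pixel columns grow to the right and rows downward; lengths in m; the calibration is good to about 2 mm. A picture is of the moment at which its call begins: read the wrist's pose just before it. calibration takes no time and is no camera call; for the wrist camera it gives the pose at the moment of the call.
A pose or a line that the arm cannot do raises env.PlanningError and nothing moves.
- job.job_done(): hands the job in, once; it reports no verdict.
The state is a dict: "time": time; "qpos": joint angles; "joint_velocities": joint speeds; "joint_torque": joint torques, N m; "tcp_pos": TCP position; "orientation": TCP orientation; "force": force on the tool from outside, world axes, zero at the start; "torque": the same for the moment, N m; "opening": finger opening in m.
Only numpy, scipy, OpenCV 4.12 (cv2) and the standard library are available. Lean on these libraries where they do the work, as an engineer would, in place of code of your own. Each camera call takes 0.05 s, during which the arm holds its last target. There are 200 camera calls.

## Task

The cassette reader is locked by a red-handled pin that stands in the bore in its top and bars the slot. Draw the pin out and park it in the notch of the blue bracket on the reader's left side: upright, shank at the end of the notch, collar resting flat on the bracket behind the raised lip. Then slide the grey cassette flat and lengthwise into the front slot until it is fully home against the stop, without disturbing the two bottles and the funnel nearby.

Things in the scene. Friction and masses are not known exactly. Their poses are not given: they have to be found in the camera images.
- reader: White bench reader, fixed, 125 deep x 90 wide. Origin on the worktop under the middle of the front face; +x runs into the slot, away from the robot, +y to the reader's left, z up. Flat top at z 50 for x 0 to 75, rear block with green lamp 78 high at x 75 to 125. All mm positions told below are in this frame.
- slot_mouth (a point): Middle of the front slot's floor at the front face (reader x 0, y 0, z 20). Slot: open to -x, 63 wide, 17 high (z 20 to 37), 75 deep to the stop, side lead-ins (mouth about 70 wide). A grey tongue 50 wide lies before it, x -52 to 0, its top level with the slot's floor.
- bore (a point): Bore mouth in the reader's top (x 30, y 0, z 50): vertical, 11.5 diameter, passes through the slot, bottom at z 4.
- bracket_rail (a point): Middle of the parking bracket's range (x 45, y 66, z 50), fixed to the reader. The bracket is a blue plate 52 long in x, 10 thick, top z 50, outer edge y 85. It is clamped somewhere along x: the notch's centre is anywhere from x 30 to 60 and is NOT reported; see it or feel for it with the pin. It holds against 60 N.
- bracket_edge (a point): Middle of the bracket range's outer edge (x 45, y 85, z 50). From this edge the notch, 12.5 wide, runs in along -y to y 61; its mouth flares to 25 over the outer 6 mm. Beside the mouth the edge carries a lip 6 wide, top z 54. A parked pin's axis is at y 66 to 70. A black thumbscrew 12 wide, 8 high stands 18 in +x of the notch at y 55.
- lock_pin: Locking pin, upright in the bore at the start, collar on the reader's top. Origin on the axis at the shank's lower tip, z up along the pin. Steel shank 10 diameter, z 0 to 40, tapered tip; steel collar 22 diameter, z 40 to 45; red flat handle 26 (x) x 14 (y), z 45 to 75: grip it across the 14 mm. 70 g.
- cassette: Grey flat cassette with amber window, 80 (x) x 60 (y) x 14 thick, flat on the worktop; either end may go first. Origin at the middle of its underside, x lengthwise. Home: 5 mm of it shows, origin at reader x 35, z 20. Held by its 60 mm width it cannot be taken all the way in: let go and push its rear end. 120 g.
- bottle_a: Small white reagent bottle with black cap, 47 diameter, 88 high, standing; origin under its middle. Leave alone.
- bottle_b: Small white reagent bottle with black cap, 46 diameter, 87 high, standing; origin under its middle. Leave alone.
- funnel: Clear funnel standing on its rim, stem up, 79 diameter, 98 high; origin under its middle. Leave alone.
Things that resemble listed ones, but are neither listed nor needed, are in the scene too. Leave any turquoise look-alike of the lock_pin alone.

How it is judged:
On the way, in this order (a step that is already met when the one before it is completed fails the run):
1. the pin stands parked in the bracket's notch (x of lock_pin in the frame of reader between 0.022 and 0.068 m and y of lock_pin in the frame of reader between 0.061 and 0.072 m and z of lock_pin in the frame of reader between 0.007 and 0.0135 m and angle between lock_pin's own z axis and vertical below 0.12 rad), for 0.2 s.
2. the cassette is fully home in the slot (x of cassette in the frame of reader between 0.0315 and 0.0385 m and y of cassette in the frame of reader between -0.004 and 0.004 m and z of cassette in the frame of reader between 0.017 and 0.0245 m and angle between the x axis of cassette and the x axis of reader, either way round below 0.08 rad), for 0.2 s.
At the end, for the whole second after the job is handed in: The pin stands in the notch: upright within 0.12 rad, collar down on the bracket within 3 mm, axis at reader y 61 to 72, x 22 to 68 mm. The cassette lies flat in the slot: origin at reader x 31.5 to 38.5 mm, y within 4 mm, z 17 to 24.5 mm, square within 0.08 rad. Both at rest (all of step 1 and all of step 2 and linear speed of each of lock_pin, cassette below 0.02 m/s); the robot touches nothing.
It fails at once if a bottle or the funnel is pushed more than 20 mm or tipped (distance of any of bottle_a, bottle_b, funnel from where it was at the start of the episode above 0.02 m or angle between any of bottle_a, bottle_b, funnel's own z axis and vertical above 0.3 rad).
It also fails if it takes over 72 s, if anything falls off the work surface, if the arm or the gripper's body presses on something with over 40 N, if the wrist force passes 120 N, or if a joint passes its speed limit or range.

## Working session

There is one attempt and no reset: what is moved stays moved. The work goes in short steps, each a Python script; the robot and the scene stay as the last script left them, time stands still between calls to the robot, and variables do not carry over. Pictures are saved under pics/ and viewed, about 8 in all and at most 12, crops included, and the job is handed in when it is done.

```bash
mkdir -p pics; cat > h.py <<'E'
import numpy as np, cv2
from cell import env, kin, camera, calibration, job
def snap(n,f):
    c=calibration(n); im,d=camera(n); cv2.imwrite(f'pics/{f}.png',im); np.savez(f'pics/{f}.npz',im=im,d=d,**{k:np.array(v) for k,v in c.items()}); return im,d,c
def load(f):
    z=np.load(f'pics/{f}.npz'); return z['im'],z['d'],{k:z[k] for k in('fx','fy','cx','cy','rvec','tvec')}
def ray(c,u,v):
    R=cv2.Rodrigues(np.array(c['rvec'],float))[0]; t=np.array(c['tvec'],float).ravel()
    d=np.array([(u-c['cx'])/c['fx'],(v-c['cy'])/c['fy'],1.]); return -R.T@t, R.T@d
def onz(c,u,v,z):
    o,d=ray(c,u,v); return o+d*(z-o[2])/d[2]
def dep(c,d,u,v):
    o,r=ray(c,u,v); return o+r*d[int(v),int(u)]
def cloud(c,d):
    v,u=np.mgrid[:480,:640]; R=cv2.Rodrigues(np.array(c['rvec'],float))[0]; t=np.array(c['tvec'],float).ravel()
    p=np.stack([(u-c['cx'])/c['fx']*d,(v-c['cy'])/c['fy']*d,d],-1); return (p-t)@R
def down(yaw): # tool z down, jaw (tool y) axis at angle: tool x along yaw
    return np.array([0,np.cos(yaw/2),np.sin(yaw/2),0])
E
python3 - <<'E'
from h import *
a=snap('scene','s0')[0]; snap('side','d0')
s=env.get_state(); print(s['time'],s['orientation'])
E
```

```text
0.1 [-5.03225554e-04  7.07089519e-01  7.07123608e-01 -6.01680044e-04]
```

View pics/s0.png

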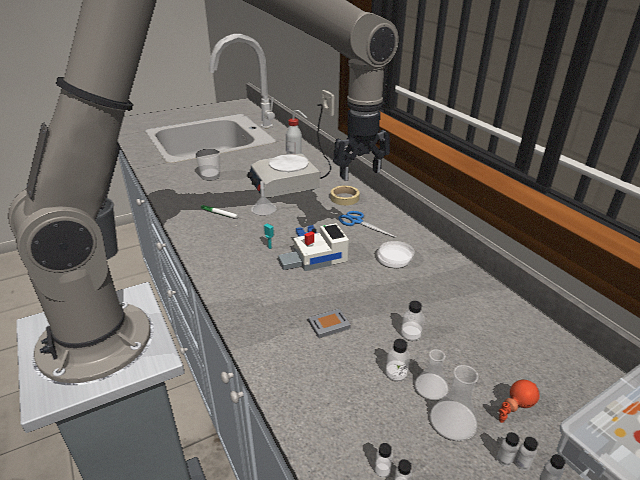

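View pics/d0.png

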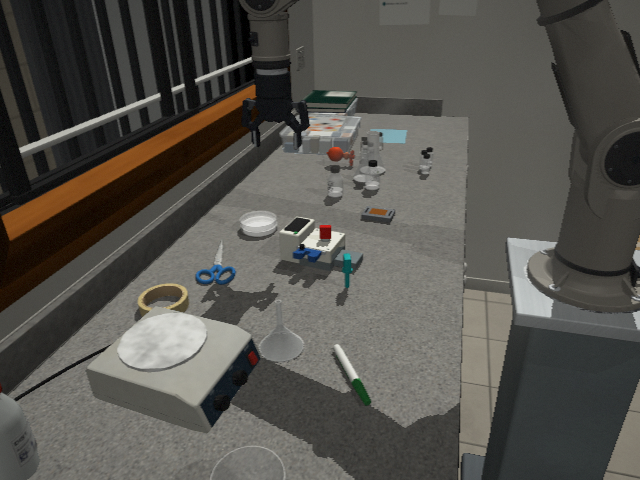

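The scene view shows the reader at (322,245), with the lock pin's red handle at (309,239). The look-alikes are a turquoise pin at (268,235), a red bulb at (524,392) and a red-capped bottle at (293,122). The cassette, grey with an amber window, is at (329,323). The funnel is at (263,205), the bottles at (412,320) and (398,360). I choose the red handle at (309,239), and will check it in a close wrist view.

```bash
python3 - <<'E'
from h import *
for f,pts in(('s0',dict(red=(309,239),cas=(329,323),turq=(268,235),lamp=(335,232),block=(333,243),botA=(414,306),botB=(400,345),fun=(263,209))),('d0',dict(red=(325,232),cas=(378,214),block=(297,226),turq=(347,258),fun=(281,345)))):
    im,d,c=load(f)
    for k,(u,v) in pts.items(): print(f,k,dep(c,d,u,v).round(3))
# first look
s=env.get_state(); im,d,c=load('s0'); p=dep(c,d,309,239)
q=np.array([0,.7071,.7071,0])
cw=calibration('wrist'); o,r=ray(cw,320,240); print('wristcam',o.round(3),r.round(3),cw['fx'])
off=o-s['tcp_pos']
try:
    env.reach([p[0]-.05,p[1],.33],q); print(env.get_state()['time'])
    snap('wrist','w1')
except Exception as e: print(repr(e))
E
```

```text
s0 red [0.551 0.035 0.075]
s0 cas [ 0.47  -0.214  0.018]
s0 turq [0.479 0.142 0.049]
s0 lamp [0.625 0.028 0.078]
s0 block [ 0.601 -0.003  0.069]
s0 botA [ 0.617 -0.319  0.088]
s0 botB [ 0.522 -0.397  0.088]
s0 fun [0.544 0.333 0.017]
d0 red [0.554 0.052 0.07 ]
d0 cas [ 0.472 -0.182  0.014]
d0 block [0.62  0.05  0.077]
d0 turq [0.48  0.157 0.074]
d0 fun [0.545 0.381 0.022]
wristcam [0.675 0.068 0.373] [ 0.012 -0.262 -0.965] 385.2007541658161
0.85
```

View pics/w1.png

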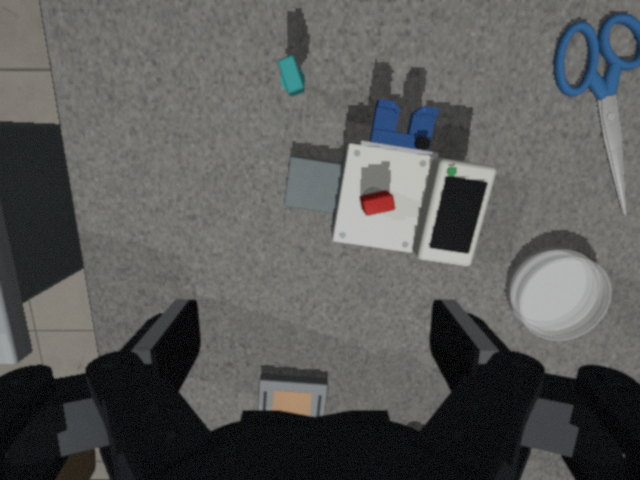

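The wrist view confirms the pin: red handle at (378,204) on the white top. The tongue is at (313,184), and the blue bracket's notch lies between its prongs, near (405,118). The thumbscrew is at (422,143), the turquoise look-alike at (291,76), and the cassette at (293,400).

```bash
cat > m.py <<'E'
from h import *
def rect(P): 
    r=cv2.minAreaRect((P[:,:2]*1000).astype(np.float32)); return np.round(r[0],1),np.round(r[1],1),round(r[2],1)
def measure(f):
    im,d,c=load(f); P=cloud(c,d); hsv=cv2.cvtColor(im,cv2.COLOR_BGR2HSV); H,S,V=[hsv[...,i].astype(int) for i in range(3)]; z=P[...,2]; ok=d>0
    k=np.ones((3,3),np.uint8)
    def big(m):
        m=cv2.morphologyEx(m.astype(np.uint8),cv2.MORPH_OPEN,k); n,l,st,_=cv2.connectedComponentsWithStats(m)
        return l==1+np.argmax(st[1:,4]) if n>1 else m>0
    out={}
    out['red']=big(((H<8)|(H>172))&(S>150)&ok&(z>.06)&(z<.09))
    out['white50']=big((S<60)&(V>130)&ok&(abs(z-.05)<.006))
    out['block78']=big(ok&(abs(z-.078)<.006)&(S<80))
    out['blue']=big((H>100)&(H<125)&(S>130)&ok&(abs(z-.052)<.006)&(V>50))
    out['tongue']=big(ok&(abs(z-.020)<.004)&(V<180)&(P[...,1]>-.05))
    out['cas']=big(ok&(abs(z-.014)<.005)&(P[...,1]<-.07))
    for n,m in out.items():
        if m.sum()>20: print(n,m.sum(),rect(P[m]),'zmed',np.median(z[m]).round(4))
    return im,d,c,P,out
if __name__=='__main__':
    import sys; measure(sys.argv[1])
E
python3 m.py w1; python3 m.py s0
```

```text
red 550 (array([553.6,  47.8]), array([24.8, 12.9]), 12.3) zmed 0.0843
white50 6847 (array([562.5,  48. ]), array([94.5, 76.1]), 81.3) zmed 0.0497
block78 5145 (array([623.4,  36.5]), array([87.9, 48.2]), 80.9) zmed 0.0764
blue 1876 (array([578.6, 111.7]), array([34.6, 52.5]), 81.4) zmed 0.0499
tongue 2735 (array([499.7,  55.5]), array([50.1, 53.5]), 81.4) zmed 0.0197
cas 2219 (array([ 474.4, -193.4]), array([45.6, 80. ]), 84.8) zmed 0.0136
red 137 (array([ 684.9, -571.3]), array([23.4, 28.8]), 89.3) zmed 0.0631
white50 515 (array([578.9,  45.9]), array([104.6, 104.8]), 81.9) zmed 0.0503
block78 5006 (array([ 753.4, -669.7]), array([269.7, 114.2]), 32.1) zmed 0.078
blue 51 (array([563.1, 113.3]), array([33.7, 19.7]), 73.5) zmed 0.0503
tongue 246 (array([508.3,  56. ]), array([66.8, 59.5]), 70.7) zmed 0.0202
cas 1255 (array([  2.5, -94.2]), array([179. ,  48.1]), 0.1) zmed 0.0134
```

```bash
cat >> h.py <<'E'
O=np.array([.5252,.0520]); A=np.deg2rad(-8.7); RW=np.array([[np.cos(A),-np.sin(A)],[np.sin(A),np.cos(A)]])
def w(x,y,z): # reader mm -> world m
    p=O+RW@np.array([x,y])/1000; return np.array([p[0],p[1],z/1000])
def tor(P): return (np.asarray(P)[...,:2]-O)@RW*1000
E
python3 - <<'E'
from m import *
im,d,c,P,o=measure('w1')
Q=tor(P); 
# bracket top by ray to z=.05 of blue pixels
hsv=cv2.cvtColor(im,cv2.COLOR_BGR2HSV); b=(hsv[...,0]>100)&(hsv[...,0]<125)&(hsv[...,1]>130)&(hsv[...,2]>50)
for y0 in range(50,88,4):
    m=o['blue']&(abs(Q[...,1]-y0)<2); xs=np.sort(Q[m][:,0]); 
    if len(xs)>5:
        g=np.diff(xs); i=g.argmax(); print(y0,len(xs),xs[0].round(1),xs[-1].round(1),'gap',xs[i].round(1),xs[i+1].round(1))
r=tor(P[o['red']]); print('red',(r.min(0)+r.max(0))/2, tor(np.array([.5536,.0478])))
env.grip(.04,40); T=w(30,0,0); yaw=np.deg2rad(12.3)
env.reach(T+[0,0,.20],down(yaw)); env.movel(T+[0,0,.132],.08)
print(env.get_state()['time'],env.get_state()['tcp_pos'].round(4) if hasattr(env.get_state()['tcp_pos'],'round') else env.get_state()['tcp_pos'],env.get_state()['force'])
snap('wrist','w2'); snap('side','d2')
E
```

```text
red 550 (array([553.6,  47.8]), array([24.8, 12.9]), 12.3) zmed 0.0843
white50 6847 (array([562.5,  48. ]), array([94.5, 76.1]), 81.3) zmed 0.0497
block78 5145 (array([623.4,  36.5]), array([87.9, 48.2]), 80.9) zmed 0.0764
blue 1876 (array([578.6, 111.7]), array([34.6, 52.5]), 81.4) zmed 0.0499
tongue 2735 (array([499.7,  55.5]), array([50.1, 53.5]), 81.4) zmed 0.0197
cas 2219 (array([ 474.4, -193.4]), array([45.6, 80. ]), 84.8) zmed 0.0136
50 109 17.9 54.3 gap 47.7 48.8
54 215 17.7 56.2 gap 34.8 35.3
58 214 17.9 58.6 gap 57.6 58.6
62 216 17.5 69.5 gap 44.1 49.4
66 222 17.7 70.0 gap 37.4 49.9
70 218 17.7 69.4 gap 37.1 49.7
74 230 17.6 69.6 gap 37.4 49.7
78 246 17.7 69.4 gap 37.2 49.6
82 193 17.5 69.2 gap 35.6 52.0
86 13 22.5 66.2 gap 29.1 59.2
red [28.67217969  0.56632639] [28.70852183  0.14413297]
3.575 [0.5552 0.0475 0.1324] [ 0.34231389 -0.62901216 -0.28114814]
```

```bash
python3 -c "
import cv2,numpy as np
a=cv2.imread('pics/w2.png')[:, :];b=cv2.imread('pics/d2.png')[180:300,240:400]
cv2.imwrite('pics/c2.png',np.hstack([cv2.resize(a,(480,360)),cv2.resize(b,(320,360))]))"
```

```text
(no output)
```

View pics/c2.png

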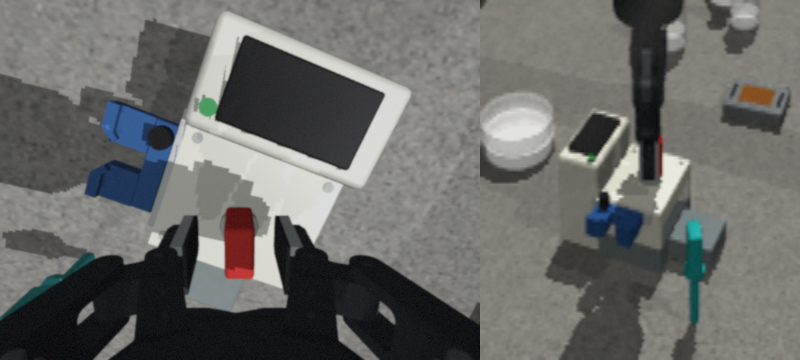

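The jaws straddle the red handle squarely: handle at crop (238,240), fingers either side. The notch centre is at reader x of about 43.4. Next: grip, draw, and enter the notch through the flare.

```bash
python3 - <<'E'
from h import *
env.grip(.0,50); print('open',env.get_state()['opening'])
T=w(30,0,0)
print('lift stop',env.movel(T+[0,0,.195],.06,stop_force=25), env.get_state()['opening'],env.get_state()['force'])
q=down(np.deg2rad(12.3-30))
env.movel(w(43.4,108,195),.12,rot=q)
snap('wrist','w3'); snap('side','d3')
# tip at z 18 -> tcp = 18+122
env.movel(w(43.4,108,122+18.5),.10)
s=env.get_state(); print(s['time'],s['opening'],s['force'],tor(s['tcp_pos']),s['tcp_pos'][2])
E
python3 -c "
import cv2,numpy as np
a=cv2.imread('pics/w3.png');b=cv2.imread('pics/d3.png')[150:300,240:400]
cv2.imwrite('pics/c3.png',np.hstack([cv2.resize(a,(480,360)),cv2.resize(b,(320,360))]))"
```

```text
open 0.01325297799376939
lift stop False 0.013503043807359357 [0.08911678 0.07738132 0.01337129]
7.075 0.012595584264600468 [-0.80663042 -0.21286766  0.20514086] [ 43.7266601  107.99309726] 0.1407398853391206
```

View pics/c3.png

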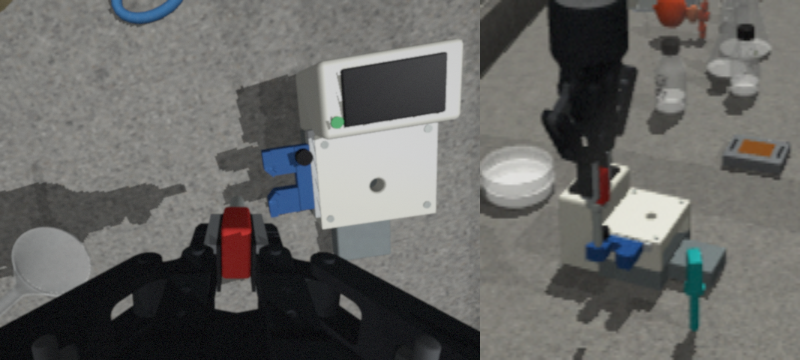

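The pin is out and held upright (crop 237,240). The bore is empty at crop (377,185), and the notch is to the right of the pin at (290,180). I'll check bore and notch from this view, then enter.

```bash
python3 - <<'E'
from h import *
im,d,c=load('w3'); P=cloud(c,d); Q=tor(P)
print('bore',tor(onz(c,503,246.5,.05)))
hsv=cv2.cvtColor(im,cv2.COLOR_BGR2HSV); b=(hsv[...,0]>100)&(hsv[...,0]<125)&(hsv[...,1]>130)&(abs(P[...,2]-.052)<.006)
for y0 in (66,70,74,78):
    xs=np.sort(Q[b&(abs(Q[...,1]-y0)<2)][:,0]); g=np.diff(xs); i=g.argmax(); print(y0,xs[0],xs[-1],xs[i],xs[i+1])
st=env.movel(w(43.4,64,140.5),.04,stop_force=8)
s=env.get_state(); print(st,s['time'],s['opening'],s['force'],tor(s['tcp_pos']),s['tcp_pos'][2])
E
```

```text
bore [30.02533275 -0.36921024]
66 18.197929220713082 70.1307010091244 37.8638265796799 50.17828958147285
70 17.839206899271456 70.17820926060826 37.986932281446364 50.25220049533182
74 18.12636440879019 70.0932425346816 37.936947899612825 50.26381375997502
78 17.95838765230767 70.12888914000177 37.97505887142453 50.364083113552226
False 8.325 0.01341729887054383 [ 1.63673841  2.1737548  -0.33464109] [43.56304312 64.5177417 ] 0.14058697358428368
```

```bash
python3 - <<'E'
from h import *
env.movel(w(43.9,67.5,140.5),.04)
st=env.movel(w(43.9,67.5,129),.03,stop_force=8)
s=env.get_state(); print(st,s['time'],s['force'],tor(s['tcp_pos']),s['tcp_pos'][2])
snap('side','d4'); snap('wrist','w4')
E
python3 -c "
import cv2,numpy as np
a=cv2.imread('pics/w4.png');b=cv2.imread('pics/d4.png')[180:300,240:400]
cv2.imwrite('pics/c4.png',np.hstack([cv2.resize(a,(480,360)),cv2.resize(b,(320,360))]))"
```

```text
True 8.9167 [-0.89156464 -0.70721505  7.78211028] [44.04399698 67.36016806] 0.13231694231755378
```

View pics/c4.png

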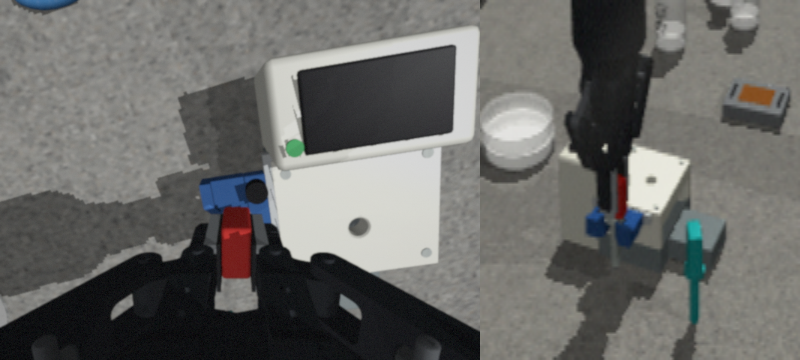

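Contact came at the seated height (tcp z 0.1323). The pin is in the notch, between the blue prongs at side crop (612,215). Now I release it and look at the cassette.

```bash
python3 - <<'E'
from h import *
env.grip(.026); p=np.array(env.get_state()['tcp_pos']); env.movel(p+[0,0,.10],.15)
print(env.get_state()['time'])
snap('side','d5'); 
env.reach([.474,-.193,.25],down(np.deg2rad(-5)))
snap('wrist','w5'); print(env.get_state()['time'])
im,d,c=load('w5'); P=cloud(c,d)
m=(d>0)&(abs(P[...,2]-.014)<.004)&(abs(P[...,1]+.19)<.08)&(abs(P[...,0]-.474)<.08)
from m import rect
print(rect(P[m]),m.sum())
E
python3 -c "
import cv2,numpy as np
a=cv2.imread('pics/w5.png');b=cv2.imread('pics/d5.png')[180:300,240:400]
cv2.imwrite('pics/c5.png',np.hstack([cv2.resize(a,(480,360)),cv2.resize(b,(320,360))]))"
```

```text
10.1167
11.4417
(array([ 474.3, -201.5]), array([60.1, 79.2]), 85.0) 7041
```

View pics/c5.png

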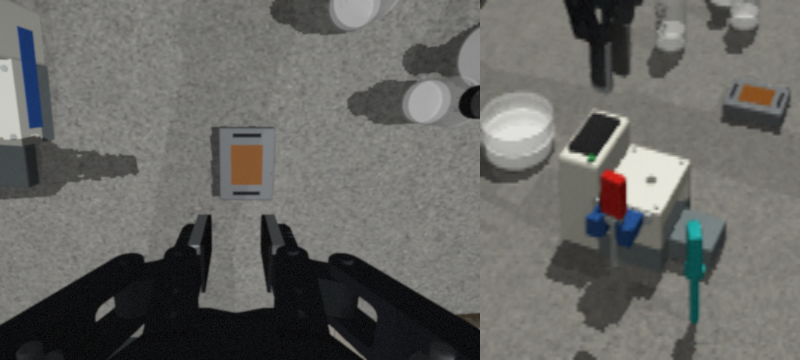

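The pin stands upright, released, with red handle at side crop (613,193). The cassette is clear at crop (246,163), centre (0.474,-0.2015), yaw -5°. The bottles are about 0.15 m away. I'll grasp it towards its rear end.

```bash
python3 - <<'E'
from h import *
a=np.deg2rad(-5); g=np.array([.4743,-.2015])+np.array([np.cos(a),np.sin(a)])*-.024
env.grip(.069,40)
env.reach([*g,.14],down(a))
st=env.movel([*g,.066],.04,stop_force=4)
s=env.get_state(); z=s['tcp_pos'][2]; print(st,z,s['force'],s['opening'])
z+=.003 if st else 0
env.movel([*g,z],.05); env.grip(.05,40)
s=env.get_state(); print(s['time'],s['tcp_pos'],s['force'],s['opening'])
env.movel([*g,z+.05],.1); s=env.get_state(); print(s['time'],s['opening'],s['force'])
snap('wrist','w6'); snap('side','d6')
E
python3 -c "
import cv2,numpy as np
a=cv2.imread('pics/w6.png');b=cv2.imread('pics/d6.png')[140:290,260:420]
cv2.imwrite('pics/c6.png',np.hstack([cv2.resize(a,(480,360)),cv2.resize(b,(320,360))]))"
```

```text
False 0.066158020730644 [ 0.47309067 -0.14827971 -0.26492874] 0.06900323378842109
14.9417 [ 0.45153776 -0.20006451  0.06780767] [-1.99064452  0.99478718 19.63882057] 0.058770695952455966
15.5917 0.05918192040969594 [-0.06590323 -0.32976354 -1.86070143]
```

View pics/c6.png

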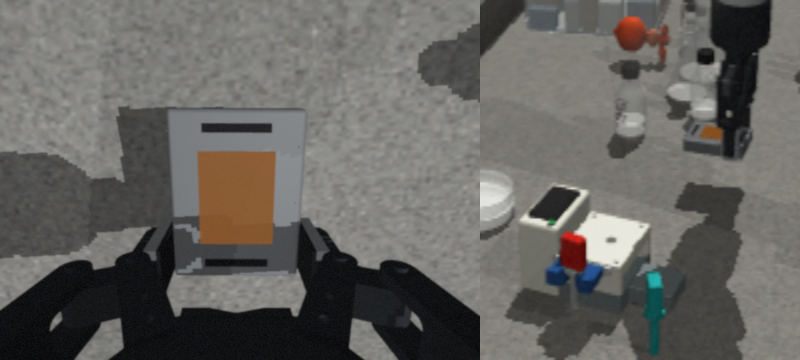

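```bash
python3 - <<'E'
from h import *
from m import rect
s=env.get_state(); t=np.array(s['tcp_pos']); print(t)
im,d,c=load('w6'); P=cloud(c,d); hsv=cv2.cvtColor(im,cv2.COLOR_BGR2HSV)
L=(P-t); a=np.deg2rad(-5); R=np.array([[np.cos(a),-np.sin(a)],[np.sin(a),np.cos(a)]])
q=L[...,:2]@R
m=(d>0)&(abs(P[...,2]-.064)<.008)&(abs(q[...,1])<.0285)&(q[...,0]>-.03)&(q[...,0]<.1)
X=np.c_[q[m],np.ones(m.sum())]; k=np.linalg.lstsq(X,P[m][:,2],rcond=None)[0]; print('plane top at tcp, slopes',k, 'front x',np.percentile(q[m][:,0],[0.2,99.8])*1000,m.sum())
am=m&(hsv[...,0]<20)&(hsv[...,1]>120); print('amber',rect(np.c_[q[am]]))
print('all',rect(q[(d>0)&(abs(P[...,2]-.064)<.008)&(abs(q[...,1])<.035)&(q[...,0]>.012)]))
E
```

```text
[ 0.44992148 -0.19915821  0.1154621 ]
plane top at tcp, slopes [-0.00848852 -0.00316951  0.06216061] front x [-15.23978635  63.82327537] 37806
amber (array([23.4,  1.3]), array([44.2, 34.1]), 0.1)
all (array([37.9,  1.1]), array([60.6, 52. ]), 89.7)
```

```bash
python3 - <<'E'
from h import *
from m import rect
env.movel(w(-90,-.8,120),.2,rot=down(A)); env.movel(w(-76,-.8,90),.1)
s=env.get_state(); t=np.array(s['tcp_pos']); print(s['time'],tor(t),t[2],s['opening'])
im,d,c=snap('wrist','w7'); P=cloud(c,d); Q=tor(P); hsv=cv2.cvtColor(im,cv2.COLOR_BGR2HSV); z=P[...,2]
wt=(d>0)&(abs(z-.05)<.005)&(hsv[...,1]<60)&(hsv[...,2]>120)&(Q[...,0]<75)
for x in (10,20,40,50,60):
    y=Q[wt&(abs(Q[...,0]-x)<2)][:,1]; print(x,np.percentile(y,[.5,99.5]) if len(y) else None)
ys=Q[wt&(abs(Q[...,1]-20)<15)]; print('front x',np.percentile(ys[:,0],1))
am=(d>0)&(hsv[...,0]<20)&(hsv[...,1]>120)&(abs(z-.037)<.006)&(Q[...,0]<0); print('amber',rect(Q[am]/1000),np.median(z[am]))
E
```

```text
17.65 [-76.14029014  -1.46120242] 0.08979918078691916 0.05889814944099807
10 [-45.06596341  47.67337606]
20 [-44.98146175  48.18590821]
40 None
50 None
60 None
front x -0.08939789124688943
amber (array([-57.9,   5.9]), array([46.6, 54.1]), 89.9) 0.03604077377100402
```

View pics/w7.png

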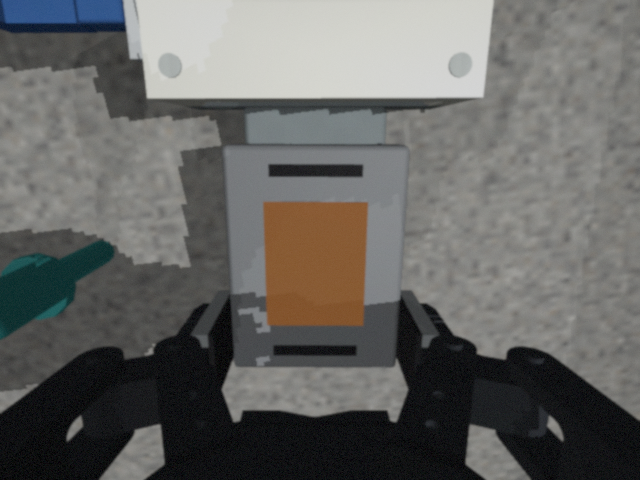

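The cassette is level and ahead of the slot. Its centre column (316), the tongue's (316) and the top screws' (315) all agree, so it is laterally aligned. The turquoise pin at left is clear of the fingers. I insert it now.

```bash
python3 - <<'E'
from h import *
p=lambda:(lambda s:print(s['time'],tor(s['tcp_pos']),s['tcp_pos'][2],np.round(s['force'],1),s['opening']))(env.get_state())
env.movel(w(-76,-1.3,88.6),.05); p()
st=env.movel(w(-16,-1.3,88.6),.05,stop_force=10); print(st); p()
snap('wrist','w8')
E
```

```text
17.95 [-76.06141193  -1.26561031] 0.0888924548030667 [-0.  -0.5 -1.6] 0.05885276685158099
False
19.3 [-16.39894291  -1.32955471] 0.08854298465657687 [-0.2 -0.8 -0.9] 0.058994542370780625
```

```bash
python3 - <<'E'
from h import *
p=lambda:(lambda s:print(s['time'],tor(s['tcp_pos']),s['tcp_pos'][2],np.round(s['force'],1),s['opening']))(env.get_state())
env.grip(.072); env.movel(w(-16,-1.3,135),.12); env.movel(w(-65,-.6,135),.15); env.grip(0,30)
env.movel(w(-65,-.6,97),.1); p()
st=env.movel(w(-8,-.6,97),.04,stop_force=12); print(st); p()
snap('wrist','w9'); snap('side','d9')
E
python3 -c "
import cv2,numpy as np
a=cv2.imread('pics/w9.png');b=cv2.imread('pics/d9.png')[180:300,240:400]
cv2.imwrite('pics/c9.png',np.hstack([cv2.resize(a,(480,360)),cv2.resize(b,(320,360))]))"
```

```text
21.85 [-64.96880418  -0.73441182] 0.09695515740219635 [-0.6 -1.2 -0.3] 0.00035347068121985834
True
23.025 [-15.55873392  -0.84493493] 0.0961571510839924 [-1.1  0.6  0.3] 0.00027707883383008196
```

View pics/c9.png

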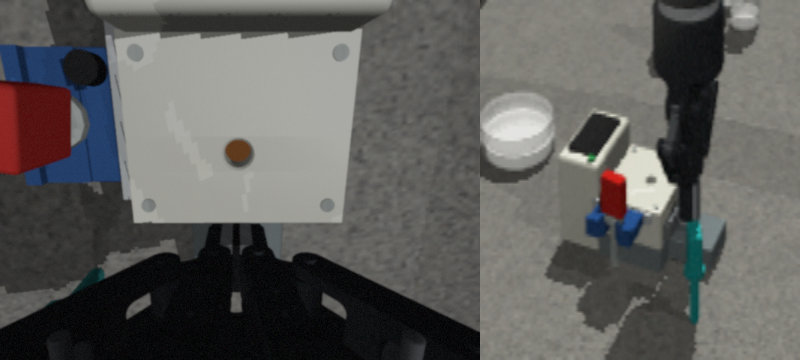

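The push stopped at tcp x -15.6, and home predicts about -16. Amber shows through the bore at crop (238,151). I back off and measure how much of the cassette protrudes.

```bash
python3 - <<'E'
from h import *
env.movel(w(-60,-.6,97),.1); env.movel(w(-75,-.6,200),.2)
im,d,c=snap('wrist','w10'); snap('side','d10'); P=cloud(c,d); Q=tor(P); z=P[...,2]
m=(d>0)&(abs(z-.034)<.005)&(abs(Q[...,1])<40)&(Q[...,0]>-40)&(Q[...,0]<1)
for y in range(-25,26,10): 
    x=Q[m&(abs(Q[...,1]-y)<4)][:,0]; print(y,len(x),np.percentile(x,[1,50,99]).round(1) if len(x) else '')
x=Q[m]; print('y',np.percentile(x[:,1],[.5,99.5]) if len(x) else '')
f=(d>0)&(abs(z-.05)<.004)&(abs(Q[...,1]-15)<15); print('front',np.percentile(Q[f][:,0],1))
cv2.imwrite('pics/c10.png',np.hstack([cv2.resize(im,(480,360)),cv2.resize(cv2.imread('pics/d10.png')[180:300,240:400],(320,360))]))
print(env.get_state()['time'])
E
```

```text
-25 131 [-5.2 -2.5 -0.2]
-15 132 [-5.2 -2.5 -0.2]
-5 130 [-5.2 -2.7 -0.2]
5 134 [-5.2 -2.5 -0.2]
15 137 [-5.2 -2.5 -0.2]
25 133 [-5.2 -2.5 -0.2]
y [-29.57013854  29.70446835]
front 0.25111063797433486
24.4833
```

View pics/c10.png

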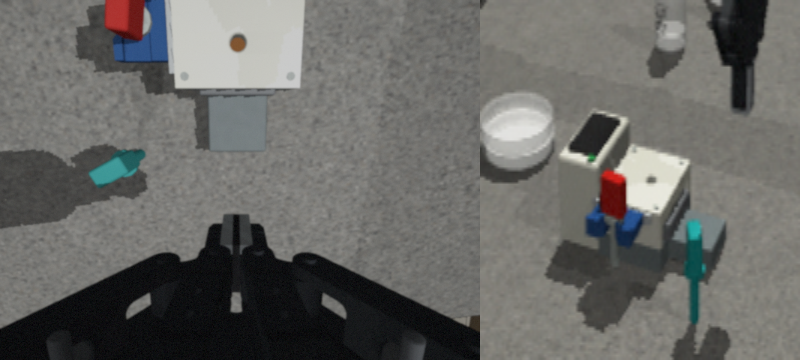

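The cassette shows 5.2 mm, square and centred (y -29.6 to 29.7). The pin is upright in the notch and the gripper is clear, so I hand in.

```bash
python3 -c "
from h import *
env.dwell(.3); job.job_done(); print(env.get_state()['time'])"
```

```text
the job is handed in; nothing more can be done
the job is handed in; nothing more can be done
```

The pin is parked in the bracket's notch, the cassette is home in the slot, and the job is handed in at about 25 s of robot time.

- **Pin:** I drew it from the bore, took it into the notch through the flare (notch measured at reader x 43.4 to 44.1) and lowered it. It met the bracket at the seated height, with the tool at z 0.1323, against about 0.1324 when it stood in the bore. After release the side view showed it upright in the notch; I did not measure its tilt.
- **Cassette:** I inserted it held by its width, let go, and pushed its rear end until the force stop. The last look showed 5.2 mm protruding (5 expected), the same across its width. Its sides were at y -29.6 and +29.7 mm.
- **Surroundings:** I saw no sign that the bottles, funnel or turquoise look-alike were touched. I did not re-measure their positions at the end.

One reading disagreed. The close view put the held cassette about 1.2 mm off the tool's centre. I lined it up with the tongue and screws in a single picture instead, and it went in with no contact force to speak of. Closing on the cassette also pressed the fingertips on the worktop with about 20 N for a moment.

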